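Run the copy-stand carriage to the index and stop it there

TASK

Run the free-rolling artwork carriage of the copy stand along its track and bring it to rest with its pointer opposite the blade of the index clamp (within about 10 mm), within 20 seconds. Reach into its well from above and work only against the two soft sprung buffers, gently: do not touch the frame or the glass, never let the carriage strike the end stop, and leave the ink jars alone, and do not let it rebound (if it went past, ease it back at no more than 1 or 2 cm/s). When it has stood still at the mark for three seconds, withdraw and leave it standing there.

Things in the scene. Friction and masses are not known exactly. Their poses are not given: they have to be found in the camera images.
- track: Fixed grey base plate 345 x 980 x 12 mm with two steel rails. Origin at bench height under the middle line of the carriage's well, where the fingers work. +y is the direction of travel towards the end stop (grey cross block 97 mm high; the carriage strikes it at joint value 0.500); x points away from the robot, z up.
- carriage (a joint): Travel along track +y, m; 0 at the low end, 0.500 = striking the end stop. The carriage's middle is at track y = value - 0.24, x = 0. It is 410 mm long, 270 mm wide, about 1.7 kg in all (real: 25 % less to 25 % more), on very free rollers: friction 0.009 N plus 0.06 N s/m, so it coasts far. It cannot be gripped; fingers in its open well press the buffers at the well's ends.
- front_buffer_face (a point): Middle of the face of the front buffer, at the well's +y end, 81 mm above the bench; 120 mm ahead of the carriage's middle when free. A black rubber block 95 mm wide (x), 58 to 104 mm above the bench, on a soft spring: 30 N/m, 0.4 N s/m, moving mass 0.05 kg, travel 40 mm. Press it towards +y to drive the carriage.
- rear_buffer_face (a point): Middle of the face of the rear buffer, the same at the well's -y end, 120 mm behind the carriage's middle when free. It meets fingers that hold the carriage back: press it towards -y to brake. The well is 240 mm long between the free faces. The springs give back nearly all they take: the carriage bounces off fingers that stand still.
- front_buffer (a joint): Compression of the front buffer, 0 (free) to 0.040 m; force = 30 N/m times this.
- rear_buffer (a joint): Compression of the rear buffer, 0 (free) to 0.040 m; force = 30 N/m times this.
- frame: Frame fixed to the carriage, origin under its middle at bench height: grey well sides 55 to 73 mm either side of the middle in x (top at 104 mm), buffer housings 165 to 205 mm either side in y (top at 110 mm), aluminium well floor (top at 54 mm); on the far side (x 0.07 to 0.20) a comic page under glass. Not to be touched. The buffers are not part of it.
- carriage_pointer (a point): Tip of the small steel pointer blade on the carriage's near side, at the middle of its length (frame x = -0.076, y = 0), 106 mm above the bench.
- index_clamp: Dark steel clamp 24 x 34 x 88 mm fixed on the near edge of the track plate, 108 mm on the robot's side of the track's middle line, turned like the track; origin under its middle, on the plate (12 mm up). The carriage is on the mark when its pointer has y = 0 in this frame. It stands at another place along the track each time: carriage values 0.36 to 0.45.
- index_tip (a point): Tip of the clamp's steel blade, 24 mm in front (+x) of the clamp's middle, 102 mm above the bench.
- ink_jar_a: Small brown-glass ink jar, 38 mm across, 55 mm high, on the bench between robot and track, on the left; origin under its middle. To be left alone.
- ink_jar_b: Small clear-glass ink jar, 38 mm across, 55 mm high, on the bench between robot and track, on the right; origin under its middle. To be left alone.

How it is judged:
By the outcome, as a careful person would: the job done as asked, in the order asked, and still so for the second after the job is handed in, with the robot touching nothing.
It also fails if it takes over 34 s, if anything falls off the work surface, if the arm or the gripper's body presses on something with over 40 N, if the wrist force passes 120 N, or if a joint passes its speed limit or range.

ROBOT

A 6-joint arm with a two-finger parallel gripper is mounted at the origin on the work surface. World frame = base frame: x ahead of the robot, y to its left, z up, the work surface at z = 0. Lengths are in mm, angles in rad, forces in N, time in s.
With the tool pointing down it reaches from about 350 to 875 mm from the base axis. Payload 4.2 kg.
Tool frame: the origin (TCP) lies at the very end of the fingers, on their centre line; the grasp point (between the pads) lies 19 mm behind it; z points along the fingers, y is the line along which they close (so a half turn about z gives the same grasp; the last joint's range is limited). The gripper opens to 85 mm and grips with 20 to 120 N. Pads are 22 mm wide; open, the fingers measure 114 mm over their backs; the gripper's body (76 mm by 85 mm) begins 54 mm behind the grasp point. The pads swing forward as they close: fully open they stand 13 mm farther back than shut.
Start: joints at [1.51, 0.385, 0.008, 0, -1.194, -0.259], TCP at [196.453, 593.3, 231.312] pointing down, gripper open.
Joint ranges: [-3.14, 3.14], [-1.21, 2.06], [-1.07, 1.41], [-3.16, 2.05], [-2.99, -0.16], [-3.1, 3.1]. Speed limits (rad/s): [2.79, 2.79, 3.14, 3.14, 3.14, 3.14].

INTERFACE

Orientations are given as a unit quaternion [x, y, z, w].
In Python, from bench import read_state, get_image, get_calibration, job_done gives the robot as it stands.
- The arm moves only by the shell command python3 -m creep 'ROWS'. ROWS is a JSON object of lists of equal length, an entry for each row: "translation": the shift along the world's x, y, z in cm, a list of three; "delta_rot": the turn, a rotation vector about the world's x, y, z in degrees, a list of three; "hand": the finger opening in cm, from 0 to 8.54. A call has 1 to 8 rows; each row is the pose to reach, as a shift and turn from the pose commanded when the call began; what a row does not reach only later rows make up. A row lasts 1/8 s, in which the tool goes at most 62.5 mm and 10.7 degrees, less where a joint would pass 70% of its speed; a pose out of reach is approached as far as the arm can. A call with a gripper value outside its range is refused whole. The fingers move at their own pace and stop on an object; the grip force is fixed at half the most. Time passes only in rows, so rows that repeat a pose let the fingers close. It gives the time, the measured TCP pose, the force, the opening and the grip force at its end, in the units of the state.
- read_state(): the state, without advancing time (a new reading comes with each control period).
- get_image(name): name is "side" or "top" or "wrist"; returns (picture, depth): 420x560x3 uint8, red, green, blue; 420x560 float32, mm along the optical axis (not along the pixel's ray), 0 where there is no reading.
- get_calibration(name): a dict with "intrinsics" (3x3 intrinsics, pixels), "xyz" and "attitude" of the camera in the world. Camera axes: x right, y down, z forward; pixel columns grow to the right and rows downward; lengths in mm; the calibration is good to about 2 mm. A picture is of the moment at which its call begins: read the wrist's pose just before it. get_calibration takes no time and is no camera call; for the wrist camera it gives the pose at the moment of the call.
- job_done(): hands the job in; it is judged then, once.
The state is a dict: "clock": time; "joints": joint angles; "joint_vel": joint speeds; "joint_efforts": joint torques, N m; "position": TCP position; "ee_rot": TCP orientation; "contact_force": force on the tool from outside, world axes, zero at the start; "wrist_torque": the same for the moment, N m; "gripper_width": finger opening in mm; "grasp_force": force on a finger pad.
Only numpy, scipy, OpenCV 4.12 (cv2) and the standard library are available. Lean on these libraries where they do the work, as an engineer would, in place of code of your own. Each camera call takes 0.05 s, during which the arm holds its last target. There are 200 camera calls.

## Working session

There is one attempt and no reset: what is moved stays moved. The work goes in short steps, Python scripts to look and compute and a shell command to move; the robot and the scene stay as the last step left them, time stands still between calls to the robot, and variables do not carry over. Pictures are saved under pics/ and viewed, at most 10 in all, crops included, and the job is handed in when it is done.

```bash
mkdir -p pics; ls; python3 - <<'E'
from bench import *
import cv2,numpy as np
s=read_state();print(s['clock'],s['position'],s['ee_rot'],s['gripper_width'],s['contact_force'])
for n in('top','side'):
    c=get_calibration(n);print(n,c)
    im,d=get_image(n);np.savez(f'pics/{n}0.npz',im=im,d=d);cv2.imwrite(f'pics/{n}0.png',im[:,:,::-1])
print(read_state()['clock'])
E
```

```text
pics
0.0 [196.28974297 592.77901931 230.23771397] [ 9.87229789e-01 -1.59299084e-01 -1.16097635e-04  1.06423499e-03] 85.14627078339183 [ 0.80599502 -0.00109662  0.41557026]
top {'intrinsics': array([[503.33133643,   0.        , 279.48153985],
       [  0.        , 503.33133643, 205.75630397],
       [  0.        ,   0.        ,   1.        ]]), 'xyz': array([ 404.3438263 ,  -10.629936  , 1236.69079438]), 'attitude': array([-0.70250431,  0.71130108, -0.01810742,  0.01451174])}
side {'intrinsics': array([[416.19023834,   0.        , 285.30944716],
       [  0.        , 416.19023834, 214.09145316],
       [  0.        ,   0.        ,   1.        ]]), 'xyz': array([393.54221281, 674.86791838, 580.30584656]), 'attitude': array([-0.04614252,  0.88061884, -0.47068534,  0.02892452])}
0.1
```

View pics/top0.png

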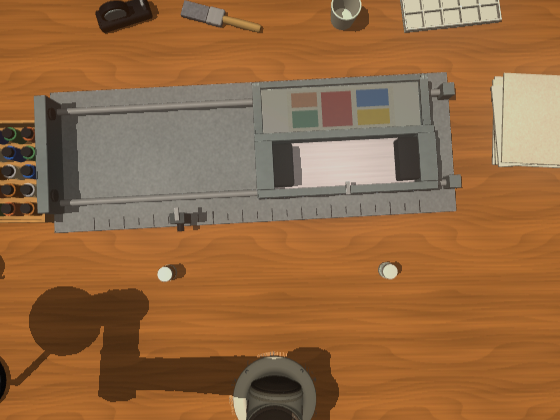

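View pics/side0.png

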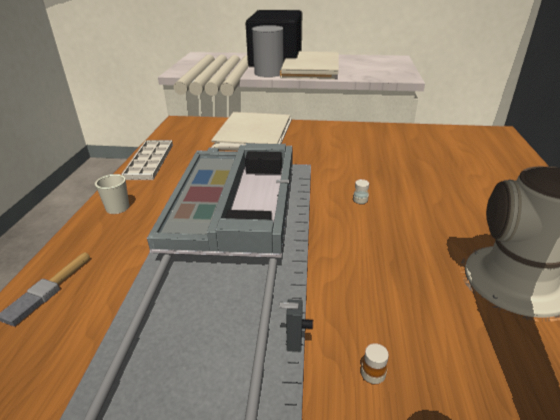

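The top view shows the carriage at the low (right) end: well floor around (345,162), pointer near (350,187). The clamp is at about (184,217), the end stop at (45,150), and the jars at (165,273) and (390,270). +y runs left in the image.

```bash
cat > h.py <<'E'
import numpy as np,cv2
from scipy.spatial.transform import Rotation as R
from bench import *
def ray(c,u,v):
    K=c['intrinsics'];d=np.stack([(u-K[0,2])/K[0,0],(v-K[1,2])/K[1,1],np.ones_like(u)],-1)
    return d@R.from_quat(c['attitude']).as_matrix().T
def onplane(c,u,v,z):
    r=ray(c,np.asarray(u,float),np.asarray(v,float));o=c['xyz'];return o+r*((z-o[2])/r[...,2])[...,None]
def cloud(c,d):
    v,u=np.mgrid[:d.shape[0],:d.shape[1]].astype(float);return c['xyz']+ray(c,u,v)*d[...,None]
E
python3 - <<'E'
from h import *
c=get_calibration('top');z=np.load('pics/top0.npz');im,d=z['im'],z['d'];P=cloud(c,d)
print('plane z bench',np.median(P[300:310,420:500,2]))
def rect(m,name):
    n,l,st,_=cv2.connectedComponentsWithStats(m.astype(np.uint8));
    for i in range(1,n):
        if st[i,4]<40: continue
        q=P[l==i];r=cv2.minAreaRect(q[:,:2].astype(np.float32));print(name,st[i],'ctr',np.round(r[0],1),'size',np.round(r[1],1),'ang',round(r[2],2),'z',np.round(np.median(q[:,2]),1))
Z=P[...,2];inn=(P[...,0]>150)&(P[...,0]<760)&(P[...,1]<560)
rect((Z>6)&(Z<125)&inn,'all')
rect((Z>85)&(Z<118)&inn,'high')
g=im.astype(int)
dark=(g.max(2)<50)&(Z>85)&(Z<125)&inn
rect(dark,'dark')
rect((Z>25)&(Z<70)&inn,'jar')
pl=np.argwhere((Z>45)&(Z<62)&(g[...,0]>180)&inn);q=P[pl[:,0],pl[:,1]];r=cv2.minAreaRect(q[:,:2].astype(np.float32));print('floor',r)
a=cv2.resize(im[60:240,30:470,::-1],None,fx=1.8,fy=1.8)
b=[cv2.resize(im[y:y+60,x:x+80,::-1],(400,300),interpolation=cv2.INTER_CUBIC) for x,y in((150,180),(310,165))]
cv2.imwrite('pics/crop.png',np.hstack(b))
E
```

```text
plane z bench -0.12176182598284413
all [   29    74   433   159 57650] ctr [583.1  57.3] size [ 355.1 1006.6] ang 0.29 z 16.8
all [ 491   80   69   88 5630] ctr [ 654.2 -623.1] size [211.4 167.4] ang 0.01 z 23.0
all [378 262  20  17 259] ctr [ 304.  -272.3] size [35.5 37. ] ang 26.2 z 53.8
all [157 264  20  17 258] ctr [304.7 252.4] size [37.  37.3] ang 86.89 z 54.1
high [  34   95   21  118 1745] ctr [583.6 520.1] size [269.3  37. ] ang 2.45 z 96.9
high [ 254  123  185   75 6634] ctr [ 569.4 -168.1] size [173.  411.9] ang 1.97 z 104.7
high [170 207  16  17 200] ctr [438.8 214.8] size [33.7 35.9] ang 89.87 z 101.8
dark [ 47 108   8 103 272] ctr [571.6 506.3] size [235.7  10.8] ang 2.34 z 89.4
jar [538  81  14  14  48] ctr [ 741.  -668.2] size [31.3 32.2] ang 89.93 z 26.3
jar [429  82  26  17 312] ctr [ 732.2 -407.6] size [30.9 55.9] ang 2.55 z 57.2
jar [  32   98  225  124 3568] ctr [575.3 299.6] size [288.5 521.8] ang 0.3 z 39.5
jar [ 275  136  141   53 4775] ctr [ 559.9 -169.3] size [107.8 329.2] ang 2.31 z 54.2
jar [437 174  25  15 266] ctr [ 512.8 -419.9] size [30.3 48.9] ang 2.71 z 58.5
jar [ 31 185   6  10  43] ctr [504.2 556.9] size [ 5.7 22.4] ang 88.65 z 58.9
jar [ 31 203   7  11  48] ctr [460.6 557.1] size [23.4  5.7] ang 0.25 z 57.4
jar [177 213  14  18  59] ctr [421.7 205.4] size [14.3 45.4] ang 58.73 z 63.1
jar [380 263  18  16 216] ctr [ 303.2 -272.1] size [34.9 34.3] ang 64.53 z 54.5
jar [157 265  18  16 224] ctr [304.1 252.9] size [34.9 34.4] ang 75.44 z 54.7
floor ((452.42840576171875, 119.63629150390625), (879.9590454101562, 328.47308349609375), 89.72884368896484)
```

View pics/crop.png

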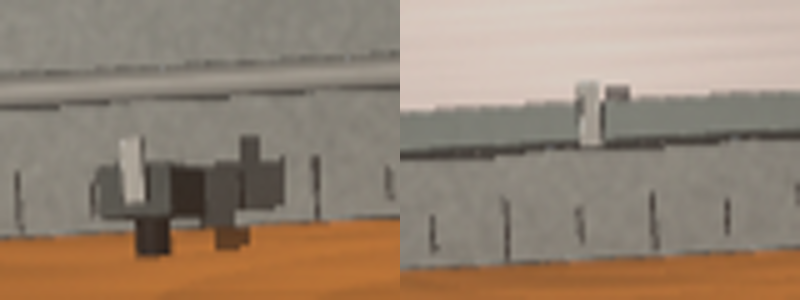

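The left crop shows the steel index blade at about u=176.3, with its tip at v≈207.4. The right crop shows the carriage pointer at u≈348.1, with its near tip at v≈193.6. The darker twins to the right are shadows.

```bash
python3 - <<'E'
from h import *
c=get_calibration('top');z=np.load('pics/top0.npz');im,d=z['im'],z['d'];P=cloud(c,d);Z=P[...,2]
# near plate edge: per column last row with Z>7
pts=[]
for u in range(75,440,3):
    if 165<u<200: continue
    v=np.where((Z[190:250,u]>6)&(Z[190:250,u]<30))[0]
    if len(v): pts.append(onplane(c,u,190+v.max()+.5,12.))
pts=np.array(pts);
for _ in range(3):
    f=np.polyfit(pts[:,1],pts[:,0],1);r=pts[:,0]-np.polyval(f,pts[:,1]);pts=pts[abs(r)<2*r.std()+.3]
print('edge slope deg',np.degrees(np.arctan(f[0])),'std',r.std())
# far plate edge
q=[]
for u in range(80,250,3):
    v=np.where((Z[70:120,u]>6)&(Z[70:120,u]<30))[0]
    if len(v): q.append(onplane(c,u,70+v.min()-.5,12.))
q=np.array(q);g=np.polyfit(q[:,1],q[:,0],1);print('far',np.degrees(np.arctan(g[0])),np.polyval(g,300)-np.polyval(f,300))
tip=onplane(c,176.3,207.4,102.);ptr=onplane(c,348.1,193.6,106.);print('tip',tip,'ptr',ptr)
a=np.arctan(f[0]);t=np.array([np.sin(a),np.cos(a)]);n=np.array([np.cos(a),-np.sin(a)])
print('t',t,'along',(tip-ptr)[:2]@t,'across',(tip-ptr)[:2]@n)
pc=ptr[:2]+76*n;print('carriage mid',pc,'tip dist',108-24-76)
# buffers/well: dark faces at row through the middle
L=[]
for s in np.arange(-260,261,4):
    p=np.r_[pc+s*t,0]
    k=np.argmin(np.hypot(P[100:215,240:450,0]-p[0],P[100:215,240:450,1]-p[1]));i,j=np.unravel_index(k,(115,210))
    L.append((int(s),int(Z[100+i,240+j]),int(im[100+i,240+j].mean())))
print(L)
es=np.array([583.6,520.1]);print('endstop along from mid',(es-pc)@t,'across',(es-pc)@n)
m=(Z>102)&(Z<116)&(P[...,1]<0)&(P[...,0]>480)&(P[...,0]<700)
s=(P[m][:,:2]-pc)@t;print('housing ends',np.percentile(s,[.5,99.5]))
E
```

```text
edge slope deg -2.5446992635410357 std 3.013018536684526
far -2.076477364791309 350.65839591644817
tip [455.85265809 215.89638234 102.        ] ptr [ 482.01505521 -171.62846014  106.        ]
t [-0.04439878  0.99901389] along 388.3042780900517 across -8.930967523943256
carriage mid [ 557.94011069 -168.2541528 ] tip dist 8
[(-260, 11, 125), (-256, 13, 129), (-252, 12, 124), (-248, 13, 125), (-244, 13, 71), (-240, 11, 69), (-236, 9, 69), (-232, 14, 61), (-228, 14, 61), (-224, 14, 61), (-220, 105, 116), (-216, 105, 116), (-212, 105, 116), (-208, 105, 116), (-204, 105, 116), (-200, 106, 115), (-196, 110, 116), (-192, 110, 116), (-188, 111, 116), (-184, 111, 116), (-180, 112, 117), (-176, 105, 117), (-172, 108, 117), (-168, 109, 119), (-164, 110, 71), (-160, 108, 51), (-156, 103, 53), (-152, 107, 52), (-148, 104, 52), (-144, 104, 54), (-140, 103, 53), (-136, 103, 54), (-132, 105, 55), (-128, 104, 55), (-124, 103, 55), (-120, 76, 50), (-116, 57, 191), (-112, 59, 191), (-108, 55, 192), (-104, 53, 192), (-100, 52, 193), (-96, 53, 193), (-92, 54, 194), (-88, 55, 194), (-84, 51, 196), (-80, 53
[... 753 characters left out ...]
2, 108), (120, 55, 71), (124, 102, 57), (128, 104, 56), (132, 103, 56), (136, 104, 56), (140, 106, 54), (144, 106, 53), (148, 104, 55), (152, 100, 54), (156, 101, 54), (160, 103, 53), (164, 108, 53), (168, 109, 122), (172, 110, 120), (176, 107, 121), (180, 112, 122), (184, 106, 122), (188, 110, 121), (192, 109, 123), (196, 109, 122), (200, 111, 124), (204, 110, 123), (208, 14, 128), (212, 16, 127), (216, 12, 127), (220, 10, 130), (224, 13, 130), (228, 13, 130), (232, 14, 133), (236, 15, 131), (240, 15, 130), (244, 14, 130), (248, 12, 129), (252, 12, 129), (256, 9, 130), (260, 9, 130)]
endstop along from mid 686.5360906565397 across 56.19667092983723
housing ends [-203.15322237  168.77654931]
```

```bash
python3 -m creep '{"translation":[[2.7,-5.5,0],[5.5,-11.1,0],[8.3,-16.6,0],[11,-22.2,0],[13.8,-27.7,0],[16.6,-33.3,0],[19.3,-38.8,0],[22.1,-44.4,0]],"delta_rot":[[0,0,2.6],[0,0,5.2],[0,0,7.8],[0,0,10.4],[0,0,13],[0,0,15.6],[0,0,18.2],[0,0,20.7]],"hand":[8.5,8.5,8.5,8.5,8.5,8.5,8.5,8.5]}'; python3 -c "
from bench import *
s=read_state();print(s['position'],s['ee_rot'],s['joints'])"
```

```text
clock: 1.1
position: [417.7, 147.5, 231.3]
ee_rot: [1.0, 0.022, 0.0, -0.0]
contact_force: [1.0, 0.3, 0.6]
gripper_width: 85.0
grasp_force: 0.0
[417.70682922 147.50476648 231.33634185] [ 9.99762532e-01  2.17911172e-02  1.02420539e-04 -1.26335439e-04] [ 7.08467625e-01  6.92878790e-02 -4.11565736e-01 -7.39376159e-05
 -1.08962411e+00  9.05948596e-01]
```

```bash
python3 -m creep '{"translation":[[2.8,-5.5,0],[5.5,-11.1,0],[8.3,-16.6,0],[11.1,-22.2,0],[13.85,-27.7,-2],[13.85,-27.7,-7],[13.85,-27.7,-12.3],[13.85,-27.7,-16.8]],"delta_rot":[[0,0,0],[0,0,0],[0,0,0],[0,0,0],[0,0,0],[0,0,0],[0,0,0],[0,0,0]],"hand":[8.5,8.5,8.5,8.5,8.5,8.5,8.5,8.5]}'
cat > look.py <<'E'
import sys
from h import *
# track-axis position of pointer by cameras; s = distance along track from pointer to mark
T=np.array([-0.041,0.99916]);N=np.array([0.99916,0.041])
tip=np.array([455.85,215.9]);c=get_calibration('top')
def measure(save=None):
    t=read_state()['clock'];im,d=get_image('top')
    if save: cv2.imwrite(save,im[:,:,::-1])
    P=cloud(c,d);Z=P[...,2];g=im.astype(int)
    rel=P[...,:2]-tip;a=rel@T;x=rel@N   # across: well centre at +84, far side +154..+284
    # front end edge of far-side page frame / carriage: rows with Z>80, x in 120..280: leading edge along track
    out=[]
    ok=(Z>75)&(Z<118)&(a<-1)&False
    # pointer tip: bright light-grey pixels near x=8..24 above z=106 plane
    v,u=np.mgrid[:420,:560].astype(float);Q=onplane(c,u,v,106.);ra=(Q[...,:2]-tip)@T;rx=(Q[...,:2]-tip)@N
    b=(rx>6)&(rx<16)&(ra<60)&(ra>-450)
    w=np.where(b&(g.min(2)>140),g.min(2)-140,0)
    w=w*(np.abs(Z-106)<25)
    p=(w*ra).sum()/w.sum() if w.sum() else np.nan
    # colour panel (red page square) on glass, plane z~104: saturation blob
    hsv=cv2.cvtColor(im,cv2.COLOR_RGB2HSV)
    m=((hsv[...,0]>165)|(hsv[...,0]<8))&(hsv[...,1]>90)&(rx>140)&(rx<290)&(ra<250)&(ra>-520)
    r=np.median(ra[m]) if m.sum()>30 else np.nan
    rm=ra[m].mean() if m.sum()>30 else np.nan
    return round(t,3),round(p,1),int((w>0).sum()),round(r,1),round(rm,2),int(m.sum())
if __name__=='__main__':
    n=int(sys.argv[1]) if len(sys.argv)>1 else 1
    for i in range(n): print(measure(sys.argv[2] if len(sys.argv)>2 and i==0 else None))
    s=read_state();pos=s['position'][:2];print('clk',round(s['clock'],3),'hand along rel tip',round((pos-tip)@T,1),'across from well mid',round((pos-tip)@N-84,1),'z',round(s['position'][2],1),'F',np.round(s['contact_force'],2))
E
python3 look.py 1 pics/a.png
```

```text
clock: 2.1
position: [554.9, -128.0, 61.0]
ee_rot: [1.0, 0.02, -0.001, -0.0]
contact_force: [0.7, -0.9, -0.5]
gripper_width: 84.7
grasp_force: 0.0
(2.1, np.float64(-387.6), 7, np.float64(-369.6), np.float64(-371.01), 710)
clk 2.15 hand along rel tip -347.1 across from well mid -3.4 z 55.0 F [-2.01  0.71 -3.91]
```

View pics/a.png

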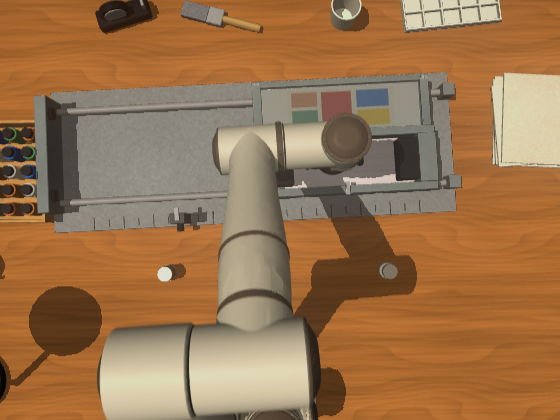

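The top view shows the hand in the well, with the page panels still visible (red about (337,103), blue about (372,98)). The arm may cover them later, so I'll check the other two cameras.

```bash
python3 - <<'E'
from h import *
s=read_state();print(s['clock'],s['position'],s['contact_force'])
im,d=get_image('wrist');im2,d2=get_image('side')
cv2.imwrite('pics/w1.png',np.hstack([cv2.resize(im,(400,300)),cv2.resize(im2,(400,300))])[:,:,::-1])
s=read_state();print(s['clock'],s['position'],s['contact_force'],s['ee_rot'])
E
```

```text
2.15 [ 550.62733537 -127.55612864   55.03534845] [-2.01379979  0.71463569 -3.9063666 ]
2.25 [ 554.10264231 -127.7860528    61.16497541] [ 0.78417533 -0.03163751  0.42949829] [ 9.99781299e-01  2.06748356e-02 -3.14501262e-03  1.22715193e-04]
```

View pics/w1.png

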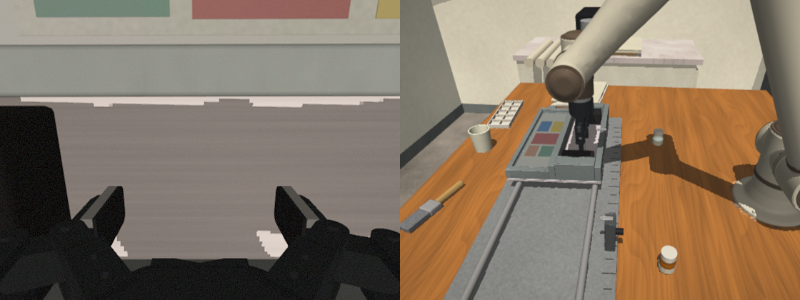

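The wrist view shows the well, the page and the front buffer at left (buffer edge u≈70 in the crop). The side view has an unobstructed view of the coloured page, with red about (545,138) in the right half, so I'll track the red panel there. First push now.

```bash
cat > side.py <<'E'
import sys,json,os
from h import *
T=np.array([-0.041,0.99916]);N=np.array([0.99916,0.041]);tip=np.array([455.85,215.9]);c=get_calibration('side')
v,u=np.mgrid[:420,:560].astype(float);Q=onplane(c,u,v,100.);A=(Q[...,:2]-tip)@T;X=(Q[...,:2]-tip)@N
roi=(X>150)&(X<290)&(A>-520)&(A<200)&(ray(c,u,v)[...,2]<0)
def red():
    t=read_state()['clock'];im,_=get_image('side');h=cv2.cvtColor(im,cv2.COLOR_RGB2HSV)
    m=((h[...,0]>168)|(h[...,0]<4))&(h[...,1]>85)&roi
    m=cv2.morphologyEx(m.astype(np.uint8),cv2.MORPH_OPEN,np.ones((2,2),np.uint8))
    n,l,st,_=cv2.connectedComponentsWithStats(m)
    if n<2: return t,np.nan,[],0
    i=1+np.argmax(st[1:,4]);k=l==i
    r=cv2.minAreaRect(np.stack([A[k],X[k]],-1).astype(np.float32))
    return t,r[0][0],np.round([r[0][1],*r[1],r[2]],1),int(st[i,4])
OFF=json.load(open('off.json')) if os.path.exists('off.json') else 0
for i in range(int(sys.argv[1])):
    t,a,q,n=red();print(f't={t:.3f} pointer={a-OFF:.1f} across,size,ang={q} n={n}')
if 'cal' in sys.argv: json.dump(a+387.6,open('off.json','w'));print('off',a+387.6)
s=read_state();p=(s['position'][:2]-tip)@T;print(f"clk {s['clock']:.3f} hand rel mark {p:.1f}, hand-pointer {p-(a-OFF):.1f}, across {(s['position'][:2]-tip)@N-84:.1f} z {s['position'][2]:.1f} F {np.round(s['contact_force'],2)}")
E
python3 side.py 1 cal
```

```text
t=2.250 pointer=-325.8 across,size,ang=[196.2  73.1  56.5  86.9] n=406
off 61.82952270507815
clk 2.300 hand rel mark -347.5, hand-pointer -21.7, across 2.1 z 63.4 F [0.37 0.32 0.74]
```

```bash
python3 - <<'E'
from h import *
c=get_calibration('top');z=np.load('pics/top0.npz');P=cloud(c,z['d']);print(P[95:115,328:346].reshape(-1,3).mean(0), P[95:100,360:380,2].mean())
T=np.array([-0.041,0.99916]);tip=np.array([455.85,215.9])
im=z['im'];h=cv2.cvtColor(im,cv2.COLOR_RGB2HSV);m=((h[...,0]>168)|(h[...,0]<4))&(h[...,1]>85);m[:, :310]=0;m[130:]=0;m[:,360:]=0
r=cv2.minAreaRect(P[m][:,:2].astype(np.float32));print(r,(np.array(r[0])-tip)@T)
s=np.load('pics/side0.npz');c2=get_calibration('side');P2=cloud(c2,s['d'])
h=cv2.cvtColor(s['im'],cv2.COLOR_RGB2HSV);m=((h[...,0]>168)|(h[...,0]<4))&(h[...,1]>85);m[:165]=0;m[215:]=0;m[:,:170]=0;m[:,240:]=0
r=cv2.minAreaRect(P2[m][:,:2].astype(np.float32));print(r,(np.array(r[0])-tip)@T,P2[m].mean(0),m.sum())
E
sed -i 's/onplane(c,u,v,100.)/onplane(c,u,v,85.)/' side.py; rm off.json; python3 side.py 1 cal
```

```text
[ 690.91599796 -152.05404685   82.42978667] 75.97812746305642
((654.5769653320312, -139.61309814453125), (0.0, 0.0), 0.0) -363.3622727207031
((564.1719970703125, 251.29623413085938), (85.31096649169922, 909.3027954101562), 16.581518173217773) 30.925299414306636 [ 682.2164045  -140.7913208    77.51048894] 412
t=2.300 pointer=-350.0 across,size,ang=[203.1  73.9  58.7  87.7] n=393
off 37.56960449218752
clk 2.350 hand rel mark -347.4, hand-pointer 2.6, across 3.2 z 64.8 F [ 1.07 -0.21  0.26]
```

```bash
sed -i 's/onplane(c,u,v,85.)/onplane(c,u,v,77.)/' side.py; rm off.json; python3 side.py 1 cal
python3 -m creep '{"translation":[[-0.05,0.85,0],[-0.1,1.7,0],[-0.1,1.74,0],[-0.1,1.86,0],[-0.1,2.05,0],[-0.1,2.33,0],[-0.1,2.68,0],[-0.12,3.1,0]],"delta_rot":[[0,0,0],[0,0,0],[0,0,0],[0,0,0],[0,0,0],[0,0,0],[0,0,0],[0,0,0]],"hand":[8.5,8.5,8.5,8.5,8.5,8.5,8.5,8.5]}'
python3 -m creep '{"translation":[[-0.02,0.5,0],[-0.05,1.1,0],[-0.07,1.75,0],[-0.1,2.5,0],[-0.13,3.3,0],[-0.17,4.2,0],[-0.21,5.1,0],[-0.25,6.05,0]],"delta_rot":[[0,0,0],[0,0,0],[0,0,0],[0,0,0],[0,0,0],[0,0,0],[0,0,0],[0,0,0]],"hand":[8.5,8.5,8.5,8.5,8.5,8.5,8.5,8.5]}'
python3 side.py 2
```

```text
t=2.350 pointer=-363.4 across,size,ang=[208.   75.9  59.3  86.9] n=408
off 24.167657470703148
clk 2.400 hand rel mark -347.4, hand-pointer 16.1, across 3.6 z 65.5 F [ 0.49  0.13 -0.26]
clock: 3.4
position: [554.7, -96.4, 63.2]
ee_rot: [1.0, 0.021, -0.0, 0.0]
contact_force: [0.3, 0.8, 0.5]
gripper_width: 85.1
grasp_force: 0.1
clock: 4.4
position: [552.2, -35.4, 63.3]
ee_rot: [1.0, 0.021, 0.0, 0.0]
contact_force: [-0.4, -0.2, 0.2]
gripper_width: 84.8
grasp_force: 0.0
t=4.400 pointer=-315.0 across,size,ang=[207.4  77.   60.2  86.8] n=506
t=4.450 pointer=-310.1 across,size,ang=[207.6  76.1  61.2  89.7] n=513
clk 4.500 hand rel mark -254.8, hand-pointer 55.4, across 2.1 z 63.4 F [-0.13 -0.11  0.84]
```

```bash
python3 -m creep '{"translation":[[-0.02,0.5,0],[-0.05,1.1,0],[-0.07,1.7,0],[-0.1,2.4,0],[-0.12,3.1,0],[-0.15,3.8,0]],"delta_rot":[[0,0,0],[0,0,0],[0,0,0],[0,0,0],[0,0,0],[0,0,0]],"hand":[8.5,8.5,8.5,8.5,8.5,8.5]}'
python3 side.py 2
```

```text
clock: 5.25
position: [550.7, 2.4, 63.3]
ee_rot: [1.0, 0.021, 0.0, -0.0]
contact_force: [-0.5, 1.0, 0.9]
gripper_width: 85.0
grasp_force: 0.0
t=5.250 pointer=-250.1 across,size,ang=[207.7  75.6  62.   89.9] n=611
t=5.300 pointer=-246.8 across,size,ang=[207.3  76.1  62.5  89.7] n=629
clk 5.350 hand rel mark -217.0, hand-pointer 29.8, across 2.1 z 63.4 F [-0.99 -0.37  0.49]
```

```bash
python3 -m creep '{"translation":[[0,0.02,0],[0,0.08,0],[0,0.2,0],[-0.01,0.34,0],[-0.02,0.53,0],[-0.03,0.76,0],[-0.04,1.03,0],[-0.06,1.35,0]],"delta_rot":[[0,0,0],[0,0,0],[0,0,0],[0,0,0],[0,0,0],[0,0,0],[0,0,0],[0,0,0]],"hand":[8.5,8.5,8.5,8.5,8.5,8.5,8.5,8.5]}'
python3 side.py 1
```

```text
clock: 6.35
position: [550.1, 15.6, 63.3]
ee_rot: [1.0, 0.021, 0.0, -0.0]
contact_force: [-0.5, -0.5, -0.1]
gripper_width: 85.0
grasp_force: 0.0
t=6.350 pointer=-176.9 across,size,ang=[208.   63.1  76.9   0.6] n=775
clk 6.400 hand rel mark -203.7, hand-pointer -26.8, across 2.0 z 63.3 F [-0.14 -1.11  0.53]
```

```bash
python3 -m creep '{"translation":[[0,0.05,0],[-0.01,0.2,0],[-0.02,0.43,0],[-0.03,0.75,0],[-0.05,1.2,0],[-0.07,1.73,0],[-0.09,2.33,0],[-0.12,3.0,0]],"delta_rot":[[0,0,0],[0,0,0],[0,0,0],[0,0,0],[0,0,0],[0,0,0],[0,0,0],[0,0,0]],"hand":[8.5,8.5,8.5,8.5,8.5,8.5,8.5,8.5]}'
python3 side.py 1
```

```text
clock: 7.4
position: [548.9, 45.9, 63.3]
ee_rot: [1.0, 0.021, 0.0, -0.0]
contact_force: [-0.3, -0.1, 0.5]
gripper_width: 84.9
grasp_force: 0.0
t=7.400 pointer=-117.2 across,size,ang=[2.08e+02 6.40e+01 7.74e+01 1.00e-01] n=937
clk 7.450 hand rel mark -173.1, hand-pointer -55.9, across 2.1 z 63.4 F [-0.28  0.05 -0.18]
```

```bash
python3 -m creep '{"translation":[[-0.02,0.56,0],[-0.05,1.12,0],[-0.07,1.69,0],[-0.09,2.25,0],[-0.12,2.81,0],[-0.14,3.35,0],[-0.16,3.86,0],[-0.18,4.34,0]],"delta_rot":[[0,0,0],[0,0,0],[0,0,0],[0,0,0],[0,0,0],[0,0,0],[0,0,0],[0,0,0]],"hand":[8.5,8.5,8.5,8.5,8.5,8.5,8.5,8.5]}'
python3 side.py 1
```

```text
clock: 8.45
position: [547.1, 89.1, 63.3]
ee_rot: [1.0, 0.021, -0.0, -0.0]
contact_force: [-0.3, 0.5, 0.2]
gripper_width: 84.9
grasp_force: 0.0
t=8.450 pointer=-71.3 across,size,ang=[207.9  77.2  64.4  89.9] n=1110
clk 8.500 hand rel mark -130.0, hand-pointer -58.7, across 2.1 z 63.3 F [-0.22  0.9  -0.34]
```

```bash
python3 -m creep '{"translation":[[-0.02,0.5,0],[-0.05,1.05,0],[-0.07,1.6,0],[-0.09,2.2,0],[-0.11,2.8,0]],"delta_rot":[[0,0,0],[0,0,0],[0,0,0],[0,0,0],[0,0,0]],"hand":[8.5,8.5,8.5,8.5,8.5]}'
python3 side.py 2
```

```text
clock: 9.12
position: [546.0, 117.2, 63.3]
ee_rot: [1.0, 0.021, 0.0, 0.0]
contact_force: [0.5, 0.1, 0.4]
gripper_width: 85.3
grasp_force: 0.0
t=9.125 pointer=-51.1 across,size,ang=[208.   65.2  77.3   0.4] n=1215
t=9.175 pointer=-49.4 across,size,ang=[2.08e+02 6.47e+01 7.75e+01 1.00e-01] n=1236
clk 9.225 hand rel mark -102.1, hand-pointer -52.7, across 2.1 z 63.3 F [-0.64  0.67  0.63]
```

```bash
python3 -m creep '{"translation":[[-0.01,0.3,0],[-0.02,0.6,0],[-0.04,0.9,0],[-0.05,1.2,0],[-0.06,1.5,0],[-0.07,1.8,0]],"delta_rot":[[0,0,0],[0,0,0],[0,0,0],[0,0,0],[0,0,0],[0,0,0]],"hand":[8.5,8.5,8.5,8.5,8.5,8.5]}'
python3 side.py 1
python3 - <<'E'
from h import *
out=[]
for n in('side','top'):
    im,d=get_image(n);np.savez(f'pics/{n}5.npz',im=im,d=d)
    x,y=(250,230) if n=='side' else (150,170)
    out.append(cv2.resize(im[y:y+100,x:x+100],(400,400),interpolation=cv2.INTER_CUBIC))
cv2.imwrite('pics/c5.png',np.hstack(out)[:,:,::-1])
E
```

```text
clock: 9.98
position: [545.3, 135.0, 63.3]
ee_rot: [1.0, 0.021, 0.0, -0.0]
contact_force: [0.3, 0.1, 0.0]
gripper_width: 84.9
grasp_force: 0.0
t=9.975 pointer=-30.6 across,size,ang=[208.1  77.5  65.   89.8] n=1306
clk 10.025 hand rel mark -84.2, hand-pointer -53.6, across 2.2 z 63.3 F [-0.31 -0.66  0.78]
```

View pics/c5.png

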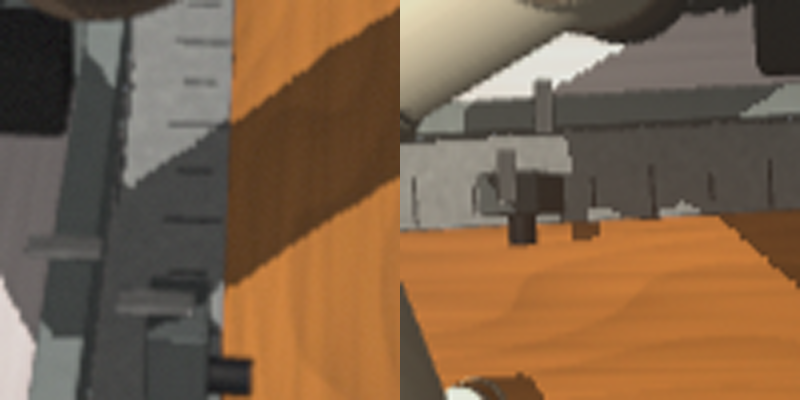

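Both crops show the pointer and blade: in the top one the pointer is at u≈185.75, v≈202.5 and the blade at u≈176.5, v≈207.5, so about 20 mm remains.

```bash
cat > gap.py <<'E'
from h import *
T=np.array([-0.041,0.99916]);N=np.array([0.99916,0.041])
def gap(pu,pv,bu,bv,n='top'):
    c=get_calibration(n);p=onplane(c,pu,pv,106.);b=onplane(c,bu,bv,102.);e=(p-b)[:2];return e@T,e@N
if __name__=='__main__':
    print(gap(185.75,202.5,176.5,207.5))
    s=lambda x,y:(250+x/4,230+y/4)
    # side: tips: pointer near end (x~100,y 247), blade far end (118,302)
    print(gap(*s(100,247),*s(120,302),'side'))
    g=[x for x in np.load('pics/top5.npz')['im'][196].astype(int).mean(1)[178:194]];print(np.round(g))
    print(np.round(np.load('pics/top5.npz')['im'][209].astype(int).mean(1)[170:184]))
E
python3 gap.py
```

```text
(np.float64(-22.024794319376017), np.float64(9.916181547431792))
(np.float64(-25.494281374087603), np.float64(9.989926073279122))
[76. 76. 75. 75. 75. 73. 91. 91. 92. 96. 65. 75. 75. 75. 76. 75.]
[142. 142. 145. 145. 104.  90.  92.  93.  91. 145. 142. 139. 138. 141.]
```

```bash
python3 -m creep '{"translation":[[-0.01,0.22,0],[-0.02,0.44,0],[-0.03,0.66,0],[-0.04,0.88,0],[-0.05,1.08,0]],"delta_rot":[[0,0,0],[0,0,0],[0,0,0],[0,0,0],[0,0,0]],"hand":[8.5,8.5,8.5,8.5,8.5]}'
python3 side.py 1
cat > cols.py <<'E'
from h import *
from gap import gap
t=read_state()['clock'];im,d=get_image('top');g=im.astype(int).mean(2)
print(t,'pointer row196',np.round(g[196,168:194]).astype(int));print('blade row209',np.round(g[209,170:184]).astype(int))
E
python3 cols.py
```

```text
clock: 10.75
position: [544.8, 145.8, 63.3]
ee_rot: [1.0, 0.021, 0.0, 0.0]
contact_force: [-0.0, 0.3, 0.4]
gripper_width: 84.7
grasp_force: 0.0
t=10.750 pointer=-16.5 across,size,ang=[208.2  77.4  65.6  89.9] n=1384
clk 10.800 hand rel mark -73.5, hand-pointer -57.0, across 2.1 z 63.3 F [ 0.38  0.18 -0.29]
10.8 pointer row196 [76 76 76 76 76 76 76 76 76 68 93 91 92 96 64 75 75 76 76 76 76 75 76 75
 75 75]
blade row209 [142 142 144 145 104  91  92  92  91 145 142 140 139 141]
```

```bash
python3 -m creep '{"translation":[[0,0.1,0],[-0.01,0.2,0],[-0.01,0.3,0],[-0.03,0.7,0]],"delta_rot":[[0,0,0],[0,0,0],[0,0,0],[0,0,0]],"hand":[8.5,8.5,8.5,8.5]}'
python3 side.py 1;python3 cols.py
```

```text
clock: 11.35
position: [544.5, 152.6, 63.3]
ee_rot: [1.0, 0.021, -0.0, 0.0]
contact_force: [0.7, -0.7, -0.6]
gripper_width: 84.7
grasp_force: 0.0
t=11.350 pointer=-11.1 across,size,ang=[208.1  77.3  65.4  89.7] n=1413
clk 11.400 hand rel mark -66.4, hand-pointer -55.3, across 2.1 z 63.4 F [ 1.11  0.7  -0.17]
11.4 pointer row196 [75 75 76 75 76 76 75 65 90 91 92 97 70 75 75 76 76 76 75 75 75 75 75 75
 75 74]
blade row209 [142 142 144 145 104  90  92  92  91 145 142 140 138 141]
```

```bash
python3 -m creep '{"translation":[[-0.03,0.7,0],[-0.06,1.5,0],[-0.12,3,0],[-0.16,4,0],[-0.16,4,0],[-0.16,4,0],[-0.16,4,0],[-0.16,4,0]],"delta_rot":[[0,0,0],[0,0,0],[0,0,0],[0,0,0],[0,0,0],[0,0,0],[0,0,0],[0,0,0]],"hand":[8.5,8.5,8.5,8.5,8.5,8.5,8.5,8.5]}'
python3 side.py 1;python3 cols.py; python3 - <<'E'
from h import *
im,d=get_image('side');im2,_=get_image('top')
cv2.imwrite('pics/c6.png',np.hstack([cv2.resize(im[240:330,240:330],(400,400),interpolation=cv2.INTER_CUBIC),cv2.resize(im2[170:230,150:210],(400,400),interpolation=cv2.INTER_CUBIC)])[:,:,::-1])
E
```

```text
clock: 12.45
position: [542.9, 192.2, 63.3]
ee_rot: [1.0, 0.02, -0.0, 0.0]
contact_force: [0.1, 0.0, -0.2]
gripper_width: 85.2
grasp_force: 0.0
t=12.450 pointer=-10.2 across,size,ang=[208.2  65.3  78.    0.4] n=1410
clk 12.500 hand rel mark -27.1, hand-pointer -16.9, across 2.0 z 63.3 F [-0.7  -0.46  0.82]
12.5 pointer row196 [76 76 76 76 76 76 76 83 90 92 92 84 75 75 75 76 76 76 76 75 75 75 74 75
 74 74]
blade row209 [142  79  80  81  93  90  92  93  74  80  78  77  76  77]
```

View pics/c6.png

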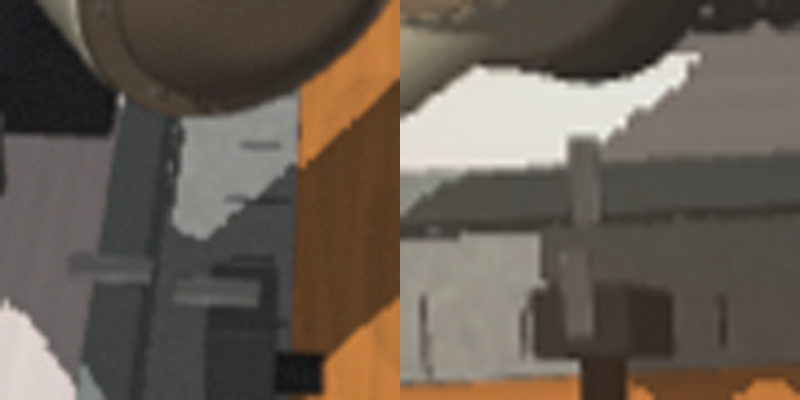

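```bash
python3 - <<'E'
from gap import gap
print(gap(177.2,202.5,176.4,207.5))
print(gap(240+155*.225,240+269*.225,240+175*.225,240+291*.225,'side'))
E
python3 -m creep '{"translation":[[0,0,0],[0,0,0],[0,0,0],[0,0,0],[0,0,0],[0,0,0]],"delta_rot":[[0,0,0],[0,0,0],[0,0,0],[0,0,0],[0,0,0],[0,0,0]],"hand":[8.5,8.5,8.5,8.5,8.5,8.5]}'
python3 side.py 1
```

```text
(np.float64(-3.0793425082536117), np.float64(10.927176062907746))
(np.float64(-6.215280412657622), np.float64(7.502868825659164))
clock: 13.4
position: [542.9, 192.6, 63.3]
ee_rot: [1.0, 0.021, -0.0, 0.0]
contact_force: [0.2, -0.6, 0.2]
gripper_width: 85.0
grasp_force: 0.0
t=13.400 pointer=-10.4 across,size,ang=[208.2  77.3  65.6  89.9] n=1413
clk 13.450 hand rel mark -26.9, hand-pointer -16.5, across 2.0 z 63.3 F [-0.15 -0.12  0.05]
```

```bash
Z='{"translation":[[0,0,0]'
python3 -m creep '{"translation":[[0,0,0],[0,0,0],[0,0,0],[0,0,0],[0,0,0],[0,0,0],[0,0,0],[0,0,0]],"delta_rot":[[0,0,0],[0,0,0],[0,0,0],[0,0,0],[0,0,0],[0,0,0],[0,0,0],[0,0,0]],"hand":[8.5,8.5,8.5,8.5,8.5,8.5,8.5,8.5]}' | head -1
python3 -m creep '{"translation":[[0,0,0],[0,0,0],[0,0,0],[0,0,0],[0,0,0],[0,0,0],[0,0,0],[0,0,0]],"delta_rot":[[0,0,0],[0,0,0],[0,0,0],[0,0,0],[0,0,0],[0,0,0],[0,0,0],[0,0,0]],"hand":[8.5,8.5,8.5,8.5,8.5,8.5,8.5,8.5]}' | head -1
python3 -m creep '{"translation":[[0,0,0],[0,0,0],[0,0,0],[0,0,0],[0,0,0],[0,0,0],[0,0,0],[0,0,0]],"delta_rot":[[0,0,0],[0,0,0],[0,0,0],[0,0,0],[0,0,0],[0,0,0],[0,0,0],[0,0,0]],"hand":[8.5,8.5,8.5,8.5,8.5,8.5,8.5,8.5]}' | head -1
python3 side.py 1
python3 -m creep '{"translation":[[0,0,1],[0,0,3],[0,0,6],[0,0,9],[0,0,12],[0,0,15],[0,0,16],[0,0,16]],"delta_rot":[[0,0,0],[0,0,0],[0,0,0],[0,0,0],[0,0,0],[0,0,0],[0,0,0],[0,0,0]],"hand":[8.5,8.5,8.5,8.5,8.5,8.5,8.5,8.5]}'
python3 side.py 1; python3 cols.py
```

```text
clock: 14.45
clock: 15.45
clock: 16.45
t=16.450 pointer=-10.2 across,size,ang=[208.1  77.6  65.2  89.9] n=1387
clk 16.500 hand rel mark -26.8, hand-pointer -16.6, across 2.0 z 63.3 F [-0.6   0.24 -0.  ]
clock: 17.5
position: [542.8, 192.7, 223.7]
ee_rot: [1.0, 0.021, 0.0, -0.0]
contact_force: [-0.3, 0.0, -1.2]
gripper_width: 84.7
grasp_force: 0.0
t=17.500 pointer=-10.4 across,size,ang=[208.1  77.4  65.6  89.9] n=1437
clk 17.550 hand rel mark -27.0, hand-pointer -16.6, across 1.5 z 222.6 F [-0.59 -0.23 -0.13]
17.55 pointer row196 [136 136 138 138 139 139 139 161 179 179 175 131 138 137 138 100  82  83
  82  82  82  81  82  82  81  81]
blade row209 [145 146 148 150 177 163  96  97  96 149 146 143 143 145]
```

```bash
python3 -c "
from bench import *
print(job_done())"
```

```text
the job is handed in; nothing more can be done
None
```

The carriage is at rest at the index clamp, its pointer measured 3 to 6 mm short of the blade (inside the 10 mm allowed). It was still by about 12.5 s, stood for four seconds, and I then withdrew the hand straight up and handed the job in; I saw no sign of contact with the frame, end stop or jars.

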